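# Start the orange-capped sample on the tube roller

### The arm

A 6-joint arm with a two-finger parallel gripper is mounted at the origin on the work surface. World frame = base frame: x ahead of the robot, y to its left, z up, the work surface at z = 0. Lengths are in m, angles in rad, forces in N, time in s.
With the tool pointing down it reaches from about 0.3 to 0.875 m from the base axis. Payload 6.4 kg.
Tool frame: the origin (TCP) lies at the very end of the fingers, on their centre line; the grasp point (between the pads) lies ctrl.grip_point_offset behind it (ctrl.grip_point_offset is the distance from the TCP to the grasp point, in m); z points along the fingers, x is the direction in which the jaws open and shut, and the axes are right-handed (so a half turn about z gives the same grasp; the last joint's range is limited). The gripper opens to 85 mm and grips with 20 to 120 N. Pads are 22 mm wide; open, the fingers measure 114 mm over their backs; the gripper's body (76 mm by 85 mm) begins 54 mm behind the grasp point. The pads swing forward as they close: fully open they stand 13 mm farther back than shut.
Start: joints at [1.077, 0.181, 1.607, -0, 1.354, -0.206], TCP at [0.163, 0.551, 0.231] pointing down, gripper open.
Joint ranges: [-2.99, 2.99], [-0.89, 2.07], [0.3, 2.58], [-1.14, 4.28], [0, 2.63], [-3.12, 3.12]. Speed limits (rad/s): [2.57, 2.57, 3.01, 3.14, 3.14, 3.14].

### API

Orientations are given as a unit quaternion [w, x, y, z].
In Python, from bench import get_obs, viewer, workorder, ctrl gives the robot as it stands. The module is installed in compiled form; this text tells all that it offers.
- The arm moves only by the tool move_arm, never from a script. Its argument "increments" is a list of rows, each an object of numbers: "tx", "ty", "tz": the shift along the tool's x, y, z in m; "turn": the turn about the tool's z in degrees. A call has 1 to 20 rows; each row is the pose to reach, as a shift and turn from the pose commanded when the call began, along the tool's axes at that moment; what a row does not reach only later rows make up. A row lasts 1/12 s, in which the tool goes at most 41.7 mm and 7.16 degrees, less where a joint would pass 70% of its speed; a pose out of reach is approached as far as the arm can. A call with a gripper value outside its range is refused whole. "gripper" is the opening, from 0 (shut) to 1 (fully open), set as the call begins (left out, the last holds). The fingers move at their own pace and stop on an object; the grip force is fixed at half the most. Time passes only in rows, so rows that repeat a pose let the fingers close. It gives the time, the measured TCP pose, the force and the opening at its end, in the units of the state.
- get_obs(): the state, without advancing time (a new reading comes with each control period).
- viewer.camera(name): name is "side" or "top" or "wrist"; returns (picture, depth): 384x512x3 uint8, red, green, blue; 384x512 float32, m along the optical axis (not along the pixel's ray), 0 where there is no reading.
- viewer.get_calibration(name): a dict with "intrinsics" (3x3 intrinsics, pixels), "origin" and "attitude" of the camera in the world. Camera axes: x right, y up, looking along -z (the intrinsics and any distortion apply to the point x, -y, -z); pixel columns grow to the right and rows downward; lengths in m; the calibration is good to about 2 mm. A picture is of the moment at which its call begins: read the wrist's pose just before it. get_calibration takes no time and is no camera call; for the wrist camera it gives the pose at the moment of the call.
- workorder.hand_in(): hands the job in, once; it reports no verdict.
The state is a dict: "time_s": time; "q": joint angles; "dq": joint speeds; "joint_efforts": joint torques, N m; "eef_pos": TCP position; "eef_rot": TCP orientation; "wrist_force": force on the tool from outside, world axes, zero at the start; "torque": the same for the moment, N m; "opening": opening from 0.0 (shut) to 1.0 (fully open).
Only numpy, scipy, OpenCV 4.12 (cv2) and the standard library are available. Lean on these libraries where they do the work, as an engineer would, in place of code of your own. Each camera call takes 0.05 s, during which the arm holds its last target.

### The job

Take the orange-capped tube out of the crate and lay it gently in the groove marked by the green clip on the roller mixer, lying lengthwise on the two rollers, clear of both end walls. Once you have let go of it, push the mixer's red lever fully over towards the rollers to switch it on. Leave the other tubes in the crate and do not disturb the spray bottle, the grey handset or the glove box.

Things in the scene. Friction and masses are not known exactly. Their poses are not given: they have to be found in the camera images.
- tube_orange: The target: rigid closed round tube, 33 mm across (cap 34 mm), 120 mm long, about 60 g (40 to 85 g), off-white with a bright orange cap. Origin on the axis at mid length; local x runs along the axis towards the cap (cap from x = 40 to 60 mm). Starts lying on the crate's floor with its cap end nearer the robot; tubes roll if nudged.
- tube_blue_a: Other tube in the crate, same shape and frame, blue cap. Stays in the crate.
- tube_blue_b: Other tube in the crate, same shape and frame, blue cap. Stays in the crate.
- tube_green: Other tube in the crate, same shape and frame, green cap. Stays in the crate.
- bar: Flat yellow plastic bar, 28 x 190 x 8 mm (local x, y, z), 40 g, lying loose across the tubes near the far side of the crate, often over the far (uncapped) end of the target. Origin at the centre of its underside. It may be lifted off, slid or let fall.
- crate: Fixed grey open crate, outside 200 x 310 x 55 mm (local x, y, z), walls and floor 5 mm thick; origin at the centre of its underside, on the work surface. The four tubes start side by side about 66 mm apart along local y, roughly along local x.
- mixer: Fixed white and grey tube roller, 265 x 160 x 82 mm. Origin on the work surface under the rollers' middle. Four black rollers, 20 mm across, lie along x at y = -51, -17, 17, 51 mm, axes 70 mm up, between grey end walls at x = -90 and 80 mm whose tops are 82 mm up. They do not turn. A tube in the groove between two rollers has its axis 90 mm up. The lever is on the wide near end wall.
- clip_green: Green marker clip, 14 x 28 x 22 mm, fixed on top of the far end wall (local x = 85 mm of the mixer) in line with one of the two outer grooves (mixer y = +34 or -34 mm): that groove is the one to use. Origin at the centre of its underside; axes parallel to the mixer's.
- clip_black: Black marker clip, same size, in line with the other outer groove, which is not to be used.
- lane (a point): Where the middle of the tube's axis should come to lie: centre of the groove marked by the green clip, 20 mm above the roller axes. x along the groove.
- power (a joint): Red power lever on the mixer's near end wall, pivot 104 mm up at mixer x = -135 mm, y = 0, about mixer y. 0 = off, leaning 0.5 rad away from the rollers (to mixer -x); grows as it is pushed towards the rollers to 1.0 rad = on, its stop, leaning 0.5 rad to +x. It stays where it is left; needs about 1 N at the tip.
- power_tip (a point): Centre of the ball, 26 mm across, at the tip of the red lever, 70 mm from the pivot.
- sprayer: Bystander: off-white spray bottle with a blue trigger head, 74 mm across, 205 mm tall. Origin under its centre. Stands to the left of the crate.
- tacho: Bystander: grey handset lying flat, 55 x 150 x 30 mm, on the far side, between the crate and the mixer. Origin at the centre of its underside.
- glovebox: Bystander: blue glove box, 120 x 240 x 75 mm. Origin at the centre of its underside. Lies beyond the crate.
Things that resemble listed ones, but are neither listed nor needed, are in the scene too. What is shaped like the tube_blue_b but purple is not meant.

How it is judged:
By the outcome, as a careful person would: the job done as asked, in the order asked, and still so for the second after the job is handed in, with the robot touching nothing.
It also fails if it takes over 50 s, if anything falls off the work surface, if the arm or the gripper's body presses on something with over 40 N, if the wrist force passes 120 N, or if a joint passes its speed limit or range.

## Working session

There is one attempt and no reset: what is moved stays moved. The work goes in short steps, Python scripts to look and compute and a tool call to move; the robot and the scene stay as the last step left them, time stands still between calls to the robot, and variables do not carry over. Pictures are saved under pics/ and viewed, and the job is handed in when it is done.

Besides the shell and the picture viewer there is one more tool, called after "Emit:" in YAML: its name, and indented under it one key for each argument. move_arm: Moves the arm, as the interface text tells. Its arguments: {"type":"object","properties":{"increments":{"type":"array"},"gripper":{"type":"number"}},"required":["increments"]}

```bash
mkdir -p pics; cat > h.py <<'E'
import numpy as np, cv2
from bench import get_obs, viewer, workorder, ctrl
from scipy.spatial.transform import Rotation as R
def cal(n):
    c=viewer.get_calibration(n)
    K=np.array(c['intrinsics']);o=np.array(c['origin']);a=np.array(c['attitude'])
    M=a if a.shape==(3,3) else R.from_quat(np.r_[a[1:],a[0]]).as_matrix()
    return K,o,M,c
def shot(n,f):
    K,o,M,c=cal(n)
    im,d=viewer.camera(n)
    cv2.imwrite('pics/%s.png'%f,im[:,:,::-1])
    np.savez('pics/%s.npz'%f,im=im,d=d,K=K,o=o,M=M)
    return im,d,K,o,M
def world(d,K,o,M):
    h,w=d.shape
    v,u=np.mgrid[:h,:w]
    x=(u-K[0,2])/K[0,0];y=(v-K[1,2])/K[1,1]
    P=np.stack([x*d,-y*d,-d],-1)
    return P@M.T+o
def load(f):
    z=np.load('pics/%s.npz'%f); return z['im'],z['d'],world(z['d'],z['K'],z['o'],z['M'])
E
python3 - <<'E'
from h import *
print(get_obs()); print(ctrl.grip_point_offset)
for n in('top','side','wrist'):
    print(n,cal(n)[3]); shot(n,n+'0')
E
```

```text
{'time_s': 0.0, 'q': array([ 1.07669753e+00,  1.81542776e-01,  1.60799419e+00,  9.81602050e-06,
        1.35376842e+00, -2.06305656e-01]), 'dq': array([-5.04001063e-04, -5.38856851e-04, -1.80110024e-05,  1.41544904e-03,
        5.86414804e-04, -5.08087135e-04]), 'joint_efforts': array([-1.30090597e-03, -4.44874227e+01, -3.51334155e+01, -3.71258884e-04,
        9.10117262e-03, -1.70311279e-05]), 'eef_pos': array([0.16293015, 0.55087519, 0.23038984]), 'eef_rot': array([ 3.56687442e-04,  8.01198450e-01,  5.98398120e-01, -7.78560118e-04]), 'wrist_force': array([-0.50034693, -0.49012199, -0.39172672]), 'torque': array([ 0.0078228 , -0.04272471,  0.03312775]), 'opening': 1.0012458508241007}
0.0187
top {'intrinsics': array([[354.99062937,   0.        , 255.78612999],
       [  0.        , 354.99062937, 192.4509413 ],
       [  0.        ,   0.        ,   1.        ]]), 'origin': array([0.44780701, 0.094701  , 1.21180012]), 'attitude': array([-0.70066566, -0.04010304,  0.04648145,  0.71084376])}
side {'intrinsics': array([[390.72296117,   0.        , 252.72260121],
       [  0.        , 390.72296117, 187.7716024 ],
       [  0.        ,   0.        ,   1.        ]]), 'origin': array([ 0.28892098, -0.63968005,  0.80435469]), 'attitude': array([ 0.89539428,  0.40652789, -0.08043071, -0.16289583])}
wrist {'intrinsics': array([[296.11811561,   0.        , 255.71703012],
       [  0.        , 296.11811561, 186.03840114],
       [  0.        ,   0.        ,   1.        ]]), 'origin': array([0.09406693, 0.57076945, 0.37244664]), 'attitude': array([ 0.79276356, -0.11527038, -0.08548098,  0.59239486])}
```

View pics/top0.png

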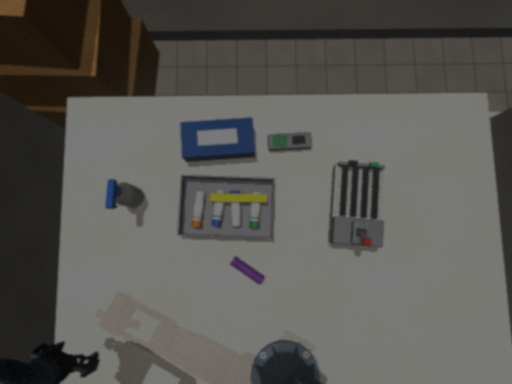

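View pics/side0.png

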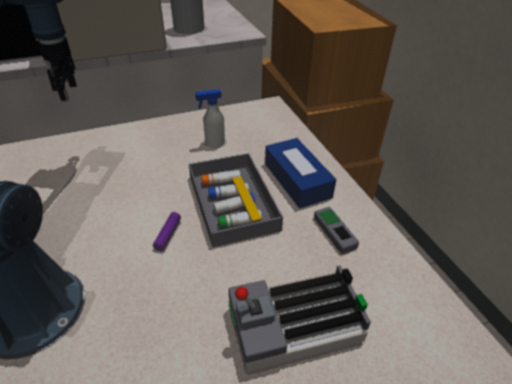

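View pics/wrist0.png

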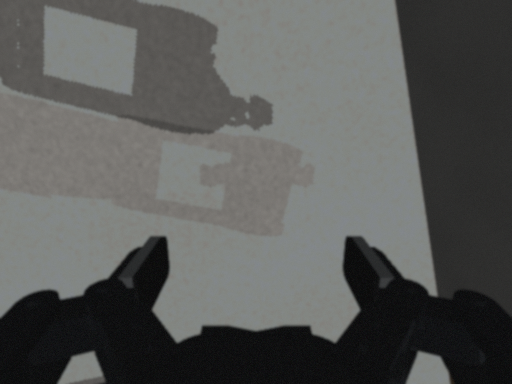

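In the top view the orange cap is at (197,223), the only orange one. The blue caps are at (217,223) and (236,193), the green cap at (255,224), and the purple decoy is outside the crate at (247,270). The yellow bar starts at about (210,198), next to the far end of the orange tube. The green clip is at (375,165), the black clip at (352,163) and the red lever ball at (366,241). Next I'll enlarge this to confirm and take measurements.

```bash
python3 - <<'E'
from h import *
im,d,W=load('top0')
a=cv2.resize(im[165:250,170:290],None,fx=5,fy=5,interpolation=cv2.INTER_CUBIC)
cv2.imwrite('pics/c1.png',a[:,:,::-1])
a=cv2.resize(im[150:260,320:400],None,fx=5,fy=5,interpolation=cv2.INTER_CUBIC)
cv2.imwrite('pics/c2.png',a[:,:,::-1])
hsv=cv2.cvtColor(im,cv2.COLOR_RGB2HSV).astype(int)
def blob(name,h0,h1,box,s=120,v=60,zmin=0.0):
    u0,v0,u1,v1=box
    m=np.zeros(d.shape,bool);sub=hsv[v0:v1,u0:u1]
    m[v0:v1,u0:u1]=(sub[...,0]>=h0)&(sub[...,0]<=h1)&(sub[...,1]>=s)&(sub[...,2]>=v)
    m&=d>0
    P=W[m]; print(name,m.sum(),'mean',P.mean(0).round(4),'min',P.min(0).round(4),'max',P.max(0).round(4)); return P
blob('orange',5,18,(180,170,210,240))
P=blob('bar',22,35,(180,170,280,240))
c,s,vt=np.linalg.svd(P-P.mean(0));print('bar dir',s[0] if 0 else vt[0])
blob('greenclip',40,85,(365,155,390,180))
blob('red',0,6,(350,225,380,255)) ; blob('red2',172,180,(350,225,380,255))
# tube heights along column lines
for r in range(176,244,3): print(r,[tuple((W[r,c]*1000).round().astype(int)) for c in (192,195,198,201,204,208)])
E
```

```text
orange 48 mean [0.4913 0.2814 0.0359] min [0.4838 0.2669 0.0241] max [0.5005 0.2957 0.0435]
bar 444 mean [0.5751 0.1422 0.0464] min [0.559  0.0494 0.0373] max [0.5915 0.2345 0.0535]
bar dir [-0.03468846 -0.99939708 -0.00147616]
greenclip 20 mean [ 0.6686 -0.2941  0.1037] min [ 0.6638 -0.304   0.0997] max [ 0.6736 -0.2838  0.1072]
red 52 mean [ 0.428  -0.2334  0.1786] min [ 0.4175 -0.244   0.1729] max [ 0.4377 -0.2235  0.1847]<stdin>:13: RuntimeWarning: Mean of empty slice.
  ret = um.true_divide(
Traceback (most recent call last):
ValueError: zero-size array to reduction operation minimum which has no identity
```

```bash
python3 - <<'E'
from h import *
im,d,W=load('side0')
a=cv2.resize(im[140:260,170:300],None,fx=5,fy=5,interpolation=cv2.INTER_CUBIC)
cv2.imwrite('pics/c3.png',a[:,:,::-1])
a=cv2.resize(im[260:370,215:380],None,fx=4.8,fy=4.8,interpolation=cv2.INTER_CUBIC)
cv2.imwrite('pics/c4.png',a[:,:,::-1])
E
```

```text
(no output)
```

View pics/c1.png

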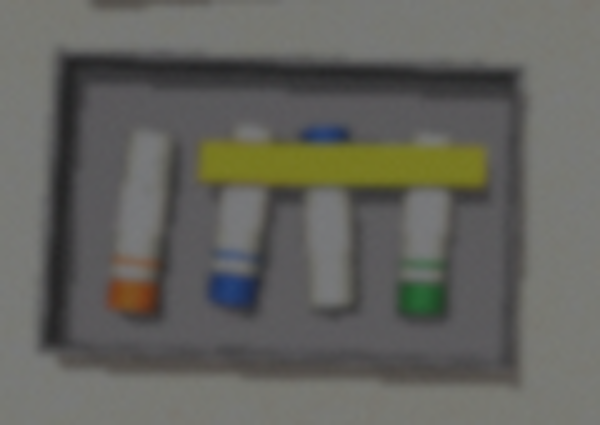

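View pics/c2.png

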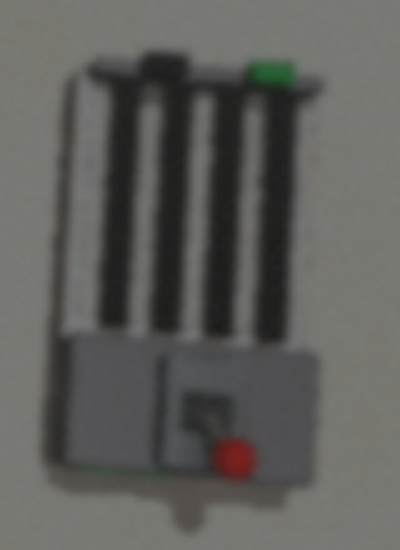

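View pics/c3.png

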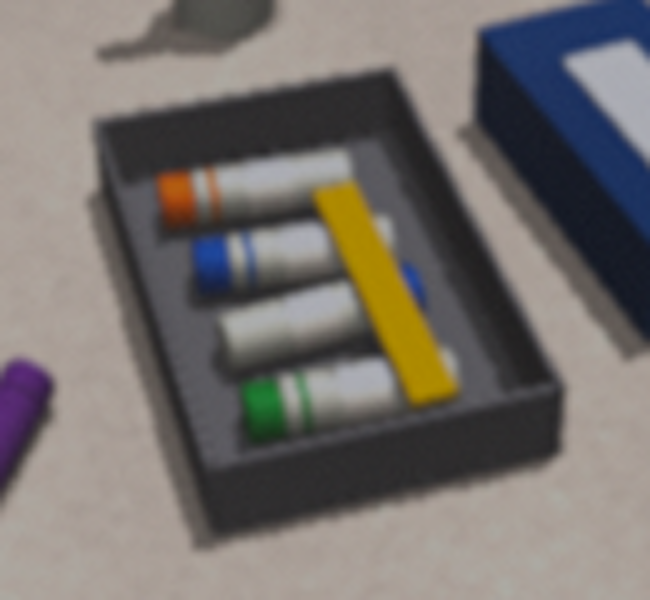

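View pics/c4.png

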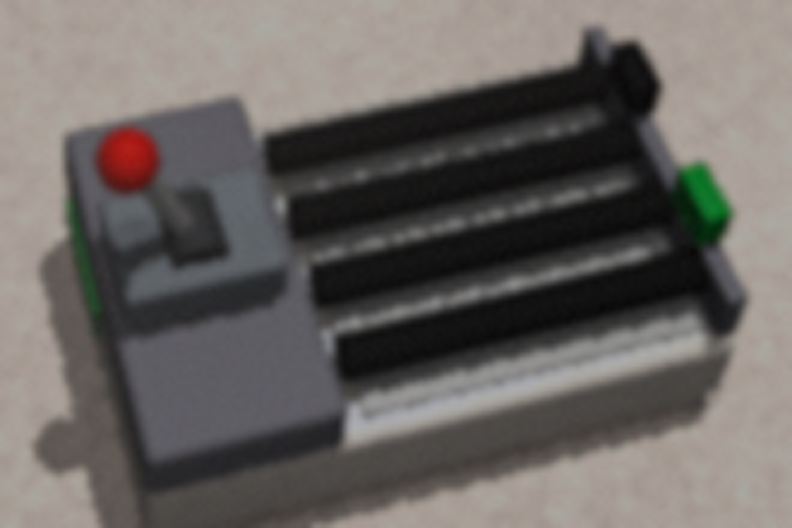

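The enlarged crop confirms that the tube with the orange cap, cap towards the robot, is the target. The bar ends short of it. The green clip marks the right-hand outer groove. Now the precise fits.

```bash
python3 - <<'E'
from h import *
for n,box,cb in(('top0',(185,185,209,232),None),('side0',(198,168,245,190),None)):
    im,d,W=load(n)
    u0,v0,u1,v1=box
    P=W[v0:v1,u0:u1].reshape(-1,3)
    P=P[(P[:,2]>0.026)&(P[:,2]<0.045)&(P[:,1]>0.24)&(P[:,1]<0.32)&(P[:,0]<.62)&(P[:,0]>.465)]
    if len(P)<5: print(n,'few',len(P)); continue
    c=P.mean(0);vt=np.linalg.svd((P-c)[:,:2])[2][0]; t=(P-c)[:,:2]@vt
    print(n,len(P),c.round(4),'dir',vt,'ext',t.min(),t.max(),'mid',c[:2]+vt*(t.min()+t.max())/2,'zmax',np.sort(P[:,2])[-8:].mean())
im,d,W=load('top0')
# mixer: far end wall, rollers, outline z in 0.05..0.12
m=(W[...,2]>0.06)&(W[...,0]<0.8)&(W[...,1]<-0.1)&(W[...,1]>-.4)&(W[...,0]>.3)&(d>0)
P=W[m]; r=cv2.minAreaRect((P[:,:2]*1000).astype(np.float32)); print('mixer rect',r, m.sum())
m2=(W[...,2]>0.03)&m
# rollers: dark pixels
g=im.max(-1)
m3=m&(g<45)&(W[...,2]>.06)&(W[...,2]<.09)
P=W[m3];print('dark',len(P),P.min(0),P.max(0))
# sprayer etc.
for nm,b in(('spr',(100,170,150,215)),('crate',(172,170,280,246))):
    Q=W[b[1]:b[3],b[0]:b[2]].reshape(-1,3);Q=Q[Q[:,2]>0.047];print(nm,len(Q),Q.min(0),Q.max(0), cv2.minAreaRect((Q[:,:2]*1000).astype(np.float32)))
im,d,W=load('side0')
hsv=cv2.cvtColor(im,cv2.COLOR_RGB2HSV)
for nm,lo,hi,b in (('gclip',(40,120,50),(85,255,255),(345,285,375,315)),('ball',(0,120,60),(6,255,255),(225,280,255,305)),('oc',(5,120,60),(18,255,255),(195,170,215,190))):
    mm=cv2.inRange(hsv,lo,hi)>0; k=np.zeros_like(mm);k[b[1]:b[3],b[0]:b[2]]=1;Q=W[mm&k];print(nm,len(Q),Q.mean(0),Q.min(0),Q.max(0))
# wrist finger points in tool frame
o=get_obs();im,d,W=load('wrist0');q=o['eef_rot'];RT=R.from_quat(np.r_[q[1:],q[0]]).as_matrix()
T=(W-o['eef_pos'])@RT
print(RT.round(3))
for (u,v) in((155,240),(160,255),(150,245),(357,240),(352,255),(140,260)): print(u,v,d[v,u],T[v,u].round(4))
E
```

```text
top0 335 [0.5406 0.277  0.035 ] dir [-0.99288991  0.11903623] ext -0.06043673452006847 0.05899759544479157 mid [0.54130533 0.27692257] zmax 0.0420089133301072
side0 281 [0.5379 0.2721 0.0347] dir [-0.99449191  0.10481339] ext -0.06207799267876952 0.05708737293027742 mid [0.54035436 0.2718195 ] zmax 0.040943960638609056
mixer rect ((548.5601806640625, -247.6015625), (161.01272583007812, 267.43231201171875), 83.9815902709961) 2925
dark 834 [ 0.50270025 -0.31531529  0.06269173] [ 0.67497191 -0.187842    0.08931274]
spr 782 [0.44780701 0.094701   0.04709239] [0.62419682 0.52164649 1.21180012] ((499.2675476074219, 322.313232421875), (458.1053161621094, 89.22753143310547), 66.23846435546875)
crate 741 [0.44107547 0.02552579 0.04700707] [0.65178941 0.34030661 1.21180012] ((546.9945678710938, 182.11187744140625), (310.1064453125, 200.6011505126953), 87.06591033935547)
gclip 74 [ 0.6679785  -0.29803384  0.10330736] [ 0.66155978 -0.30942187  0.09272073] [ 0.67494852 -0.28432355  0.10643761]
ball 126 [ 0.42644263 -0.24029857  0.17630863] [ 0.41597778 -0.24881165  0.1662562 ] [ 0.43813579 -0.22824571  0.18228468]
oc 76 [0.49204051 0.27703422 0.02954103] [0.48079759 0.26401206 0.00505354] [0.51416773 0.33169722 0.04214723]
[[ 0.284  0.959 -0.001]
 [ 0.959 -0.284 -0.001]
 [-0.001 -0.    -1.   ]]
155 240 0.13531095 [-0.0467 -0.0096 -0.0191]
160 255 0.13303724 [-0.0437 -0.0042 -0.0231]
150 245 0.12888074 [-0.0467 -0.0105 -0.0256]
357 240 0.1340652 [ 0.0452 -0.0102 -0.0203]
352 255 0.13169223 [ 0.0421 -0.0049 -0.0243]
140 260 0.116641164 [-0.0463 -0.0106 -0.0383]
```

```bash
cat >> h.py <<'E'
def plan(x,y,z,yaw):
    "yaw deg: world angle of tool x, mod 180"
    o=get_obs();q=o['eef_rot'];RT=R.from_quat(np.r_[q[1:],q[0]]).as_matrix()
    t=RT.T@(np.array([x,y,z])-o['eef_pos'])
    a=np.degrees(np.arctan2(RT[1,0],RT[0,0])); dy=(yaw-a+90)%180-90
    print('t',o['time_s'],'tcp',o['eef_pos'].round(4),'yaw',round(a,2),'F',o['wrist_force'].round(2),'op',round(o['opening'],3))
    print('tx %.4f ty %.4f tz %.4f turn %.2f  rows>=%d'%(*t,-dy,np.ceil(max(np.linalg.norm(t)/.0417,abs(dy)/7.16))))
E
python3 - <<'E'
from h import *
plan(.541,.275,.17,83.6)
im,d,K,o,M=[*np.load('pics/wrist0.npz').values()][:5]; print('look',-M[:,2] if M.ndim==2 else 0)
E
```

```text
t 0.15 tcp [0.163  0.551  0.2306] yaw 73.51 F [-0.1  -0.24 -0.31] op 1.0
tx -0.1572 ty 0.4408 tz 0.0607 turn -10.09  rows>=12
look [ 0.27210357 -0.08148732 -0.95881148]
```

Emit:
move_arm:
  increments:
    - {"tx": -0.157,"ty": 0.441,"tz": 0.0,"turn": -10.1}
    - {"tx": -0.157,"ty": 0.441,"tz": 0.0,"turn": -10.1}
    - {"tx": -0.157,"ty": 0.441,"tz": 0.0,"turn": -10.1}
    - {"tx": -0.157,"ty": 0.441,"tz": 0.0,"turn": -10.1}
    - {"tx": -0.157,"ty": 0.441,"tz": 0.0,"turn": -10.1}
    - {"tx": -0.157,"ty": 0.441,"tz": 0.0,"turn": -10.1}
    - {"tx": -0.157,"ty": 0.441,"tz": 0.0,"turn": -10.1}
    - {"tx": -0.157,"ty": 0.441,"tz": 0.0,"turn": -10.1}
    - {"tx": -0.157,"ty": 0.441,"tz": 0.0,"turn": -10.1}
    - {"tx": -0.157,"ty": 0.441,"tz": 0.0,"turn": -10.1}
    - {"tx": -0.157,"ty": 0.441,"tz": 0.0,"turn": -10.1}
    - {"tx": -0.157,"ty": 0.441,"tz": 0.0,"turn": -10.1}
    - {"tx": -0.157,"ty": 0.441,"tz": 0.06,"turn": -10.1}
    - {"tx": -0.157,"ty": 0.441,"tz": 0.06,"turn": -10.1}
    - {"tx": -0.157,"ty": 0.441,"tz": 0.06,"turn": -10.1}
    - {"tx": -0.157,"ty": 0.441,"tz": 0.06,"turn": -10.1}
    - {"tx": -0.157,"ty": 0.441,"tz": 0.06,"turn": -10.1}
  gripper: 0.4

```text
time_s: 1.57
eef_pos: [0.542, 0.2763, 0.1727]
eef_rot: [0.0, 0.745, 0.667, 0.001]
wrist_force: [0.4, -0.5, 0.7]
opening: 0.403
```

```bash
python3 - <<'E'
from h import *
plan(.541,.275,.17,83.6)
o=get_obs();q=o['eef_rot'];RT=R.from_quat(np.r_[q[1:],q[0]]).as_matrix()
im,d,K,oo,M=shot('wrist','w1'); W=world(d,K,oo,M)
T=(W-o['eef_pos'])@RT
m=(d>0)&(d<.2)&(abs(T[...,0])<.06)&(abs(T[...,1])<.03)
P=T[m]; i=np.argsort(P[:,2])[-40:]; print(P[i].round(4)[::4])
mm=(W[...,2]>0.027)&(W[...,2]<.046)&(W[...,1]>.24)&(W[...,1]<.32)&(W[...,0]>.465)&(W[...,0]<.625)
P=W[mm];c=P.mean(0);vt=np.linalg.svd((P-c)[:,:2],full_matrices=False)[2][0];t=(P-c)[:,:2]@vt
print(len(P),c,vt,t.min(),t.max(),c[:2]+vt*(t.min()+t.max())/2,np.sort(P[:,2])[-30:].mean())
E
```

```text
t 1.5667 tcp [0.542  0.2763 0.1727] yaw 83.65 F [ 0.43 -0.46  0.65] op 0.403
tx -0.0014 ty -0.0008 tz 0.0027 turn 0.05  rows>=1
[[-0.0179 -0.0093 -0.0028]
 [-0.0178  0.0033 -0.0026]
 [ 0.0164 -0.0085 -0.0023]
 [-0.0181 -0.0073 -0.0022]
 [ 0.0163  0.0048 -0.002 ]
 [ 0.0163  0.0038 -0.0017]
 [-0.0179  0.0027 -0.0016]
 [-0.018   0.0035 -0.0011]
 [-0.0179 -0.002  -0.0006]
 [-0.0181  0.0012  0.0001]]
3584 [0.53873158 0.27849416 0.03486214] [ 0.99321121 -0.1163249 ] -0.055308478358956865 0.0639908354203053 [0.54304329 0.27798917] 0.03910067961340937
```

View pics/w1.png

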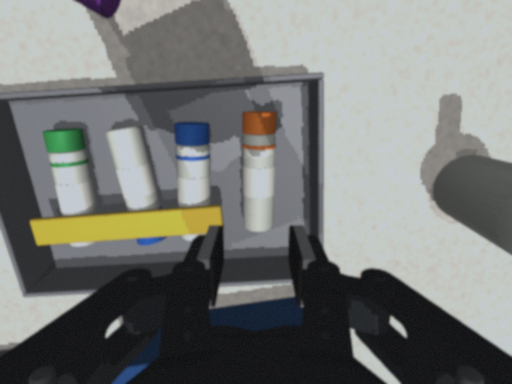

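The wrist view shows the orange cap at (259,122) and its tube end at (258,228). The neighbouring blue tube is at (193,165), and the bar ends at (221,215), clear of the target. The fingers straddle the tube's column. I'll grasp a few mm towards the cap to stay clear of the bar, and keep the fingertips high enough to clear the rollers when placing.

```bash
python3 - <<'E'
from h import *
plan(.536,.278,.013,83.3)
E
```

```text
t 1.6167 tcp [0.5424 0.2765 0.1734] yaw 83.65 F [0.19 1.07 0.44] op 0.4
tx 0.0006 ty -0.0070 tz 0.1604 turn 0.35  rows>=4
```

Emit:
move_arm:
  increments:
    - {"tx": 0.001,"ty": -0.007,"tz": 0.03,"turn": 0.3}
    - {"tx": 0.001,"ty": -0.007,"tz": 0.06,"turn": 0.3}
    - {"tx": 0.001,"ty": -0.007,"tz": 0.09,"turn": 0.3}
    - {"tx": 0.001,"ty": -0.007,"tz": 0.11,"turn": 0.3}
    - {"tx": 0.001,"ty": -0.007,"tz": 0.11,"turn": 0.3}
    - {"tx": 0.001,"ty": -0.007,"tz": 0.11,"turn": 0.3}
    - {"tx": 0.001,"ty": -0.007,"tz": 0.11,"turn": 0.3}
  gripper: 0.65

```text
time_s: 2.2
eef_pos: [0.5364, 0.2782, 0.064]
eef_rot: [0.001, 0.747, 0.665, 0.002]
wrist_force: [-0.7, 0.2, 0.4]
opening: 0.646
```

```bash
python3 - <<'E'
from h import *
plan(.536,.278,.013,83.3)
o=get_obs();q=o['eef_rot'];RT=R.from_quat(np.r_[q[1:],q[0]]).as_matrix()
im,d,K,oo,M=shot('wrist','w2')
W=world(d,K,oo,M);T=(W-o['eef_pos'])@RT
m=(W[...,2]>0.027)&(W[...,2]<.046)&(abs(T[...,0])<.025)&(T[...,1]<.06)&(T[...,1]>-.09)&(d>.14)
P=W[m];c=P.mean(0);vt=np.linalg.svd((P-c)[:,:2],full_matrices=False)[2][0]
print(len(P),c,vt,np.sort(P[:,2])[-30:].mean(), 'y at .536',c[1]+(.536-c[0])*vt[1]/vt[0])
E
```

```text
t 2.2 tcp [0.5364 0.2782 0.064 ] yaw 83.33 F [-0.75  0.22  0.4 ] op 0.646
tx -0.0004 ty -0.0006 tz 0.0510 turn 0.03  rows>=2
8049 [0.53294612 0.27922812 0.03493694] [ 0.99326731 -0.11584498] 0.043913211800885164 y at .536 0.27887194249901587
```

View pics/w2.png

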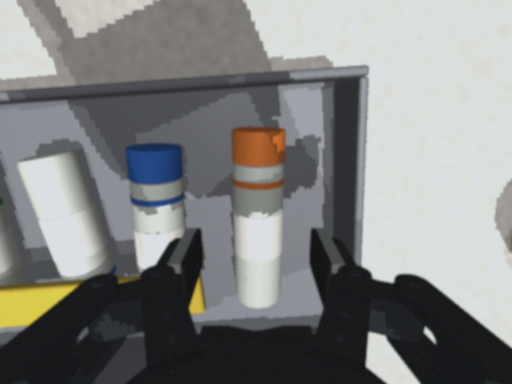

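Emit:
move_arm:
  increments:
    - {"tx": 0.0,"ty": 0.0,"tz": 0.02}
    - {"tx": 0.0,"ty": 0.0,"tz": 0.036}
    - {"tx": 0.0,"ty": 0.0,"tz": 0.046}
    - {"tx": 0.0,"ty": 0.0,"tz": 0.051}
    - {"tx": 0.0,"ty": 0.0,"tz": 0.051}
    - {"tx": 0.0,"ty": 0.0,"tz": 0.051}

```text
validation failed for argument at $.in...
```

```bash
python3 -c "
from h import *
plan(.536,.278,.013,83.3)"
```

```text
t 2.25 tcp [0.5367 0.2782 0.0642] yaw 83.33 F [0.76 0.26 0.44] op 0.649
tx -0.0004 ty -0.0009 tz 0.0512 turn 0.03  rows>=2
```

The call was refused and nothing moved (t is still 2.25). I'll resend it with full rows.

Emit:
move_arm:
  increments:
    - {"tx": 0.0,"ty": -0.001,"tz": 0.02,"turn": 0.0}
    - {"tx": 0.0,"ty": -0.001,"tz": 0.036,"turn": 0.0}
    - {"tx": 0.0,"ty": -0.001,"tz": 0.046,"turn": 0.0}
    - {"tx": 0.0,"ty": -0.001,"tz": 0.051,"turn": 0.0}
    - {"tx": 0.0,"ty": -0.001,"tz": 0.051,"turn": 0.0}
    - {"tx": 0.0,"ty": -0.001,"tz": 0.051,"turn": 0.0}

```text
time_s: 2.75
eef_pos: [0.5344, 0.2778, 0.0112]
eef_rot: [0.0, 0.747, 0.665, 0.001]
wrist_force: [0.4, -1.4, -0.3]
opening: 0.652
```

```bash
python3 -c "
from h import *
plan(.536,.278,.013,83.3); shot('wrist','w3');plan(.536,.278,.013,83.3)"
```

```text
t 2.75 tcp [0.5344 0.2778 0.0112] yaw 83.31 F [ 0.36 -1.44 -0.33] op 0.652
tx 0.0004 ty 0.0016 tz -0.0018 turn 0.01  rows>=1
t 2.8 tcp [0.5346 0.2778 0.0115] yaw 83.31 F [0.76 0.03 0.38] op 0.651
tx 0.0004 ty 0.0014 tz -0.0015 turn 0.01  rows>=1
```

View pics/w3.png

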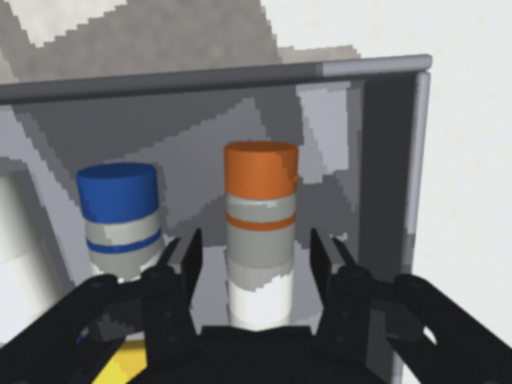

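The fingers at (200,240) and (312,240) straddle the tube, which is centred near column 261. They are clear of the blue tube and the crate wall. I'll raise 2 mm and close.

Emit:
move_arm:
  increments:
    - {"tx": 0.0,"ty": 0.001,"tz": -0.002,"turn": 0.0}
    - {"tx": 0.0,"ty": 0.001,"tz": -0.002,"turn": 0.0}
    - {"tx": 0.0,"ty": 0.001,"tz": -0.002,"turn": 0.0}
    - {"tx": 0.0,"ty": 0.001,"tz": -0.002,"turn": 0.0}
    - {"tx": 0.0,"ty": 0.001,"tz": -0.002,"turn": 0.0}
    - {"tx": 0.0,"ty": 0.001,"tz": -0.002,"turn": 0.0}
    - {"tx": 0.0,"ty": 0.001,"tz": -0.002,"turn": 0.0}
    - {"tx": 0.0,"ty": 0.001,"tz": -0.002,"turn": 0.0}
  gripper: 0.25

```text
time_s: 3.47
eef_pos: [0.536, 0.2778, 0.0139]
eef_rot: [0.001, 0.747, 0.665, 0.001]
wrist_force: [0.1, -0.3, 6.5]
opening: 0.363
```

```bash
python3 -c "
from h import *
plan(.536,.278,.013,83.3)"
```

```text
t 3.4667 tcp [0.536  0.2778 0.0139] yaw 83.31 F [ 0.06 -0.25  6.53] op 0.363
tx 0.0002 ty -0.0000 tz 0.0009 turn 0.01  rows>=1
```

Emit:
move_arm:
  increments:
    - {"tx": 0.0,"ty": 0.0,"tz": -0.004,"turn": 0.0}
    - {"tx": 0.0,"ty": 0.0,"tz": -0.01,"turn": 0.0}
    - {"tx": 0.0,"ty": 0.0,"tz": -0.016,"turn": 0.0}
    - {"tx": 0.0,"ty": 0.0,"tz": -0.02,"turn": 0.0}
    - {"tx": 0.0,"ty": 0.0,"tz": -0.02,"turn": 0.0}
    - {"tx": 0.0,"ty": 0.0,"tz": -0.02,"turn": 0.0}

```text
time_s: 3.97
eef_pos: [0.5349, 0.2775, 0.0328]
eef_rot: [0.0, 0.747, 0.665, 0.0]
wrist_force: [-0.5, -0.1, -0.7]
opening: 0.36
```

```bash
python3 -c "
from h import *
plan(.536,.278,.013,83.3);shot('wrist','w4');shot('side','s4')
im=load('s4')[0]
cv2.imwrite('pics/s4c.png',cv2.resize(im[100:260,150:320],None,fx=3.5,fy=3.5,interpolation=cv2.INTER_CUBIC)[:,:,::-1])"
```

```text
t 3.9667 tcp [0.5349 0.2775 0.0328] yaw 83.31 F [-0.47 -0.08 -0.73] op 0.36
tx 0.0006 ty 0.0010 tz 0.0198 turn 0.01  rows>=1
```

View pics/w4.png

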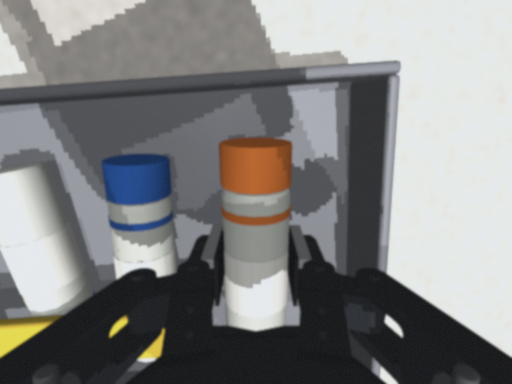

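View pics/s4c.png

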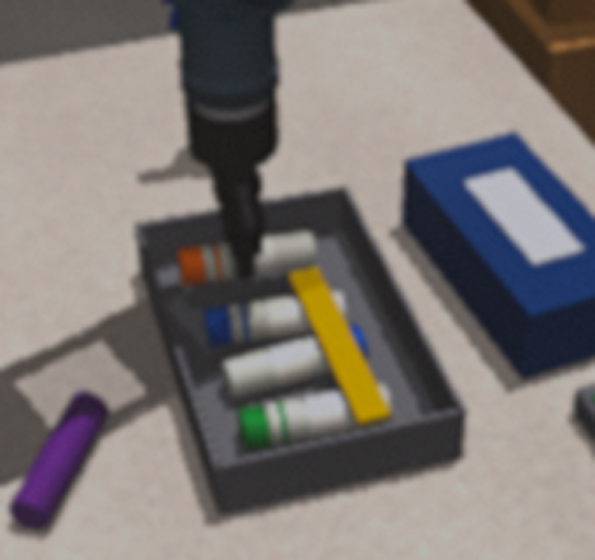

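The wrist view shows the tube between the fingers, cap at (255,165), and the side view shows it off the crate floor. I'll lift it well clear and measure its pose relative to the TCP.

Emit:
move_arm:
  increments:
    - {"tx": 0.0,"ty": 0.0,"tz": -0.02,"turn": 0.0}
    - {"tx": 0.0,"ty": 0.0,"tz": -0.05,"turn": 0.0}
    - {"tx": 0.0,"ty": 0.0,"tz": -0.08,"turn": 0.0}
    - {"tx": 0.0,"ty": 0.0,"tz": -0.11,"turn": 0.0}
    - {"tx": 0.0,"ty": 0.0,"tz": -0.14,"turn": 0.0}
    - {"tx": 0.0,"ty": 0.0,"tz": -0.17,"turn": 0.0}
    - {"tx": 0.0,"ty": 0.0,"tz": -0.18,"turn": 0.0}
    - {"tx": 0.0,"ty": 0.0,"tz": -0.18,"turn": 0.0}
    - {"tx": 0.0,"ty": 0.0,"tz": -0.18,"turn": 0.0}

```text
time_s: 4.82
eef_pos: [0.5344, 0.2773, 0.2114]
eef_rot: [-0.0, 0.747, 0.665, -0.0]
wrist_force: [-0.3, -0.3, -1.3]
opening: 0.359
```

```bash
cat > tube.py <<'E'
from h import *
def tube(f):
    o=get_obs();q=o['eef_rot'];RT=R.from_quat(np.r_[q[1:],q[0]]).as_matrix()
    im,d,K,oo,M=shot('wrist',f); T=(world(d,K,oo,M)-o['eef_pos'])@RT
    m=(d>0)&(abs(T[...,0])<.022)&(T[...,1]>-.1)&(T[...,1]<.1)&(T[...,2]<.02)&(T[...,2]>-.035)&(im.max(-1)>70)
    cv2.imwrite('pics/%s_m.png'%f,np.where(m[...,None],im,im//4)[:,:,::-1])
    for y0 in np.arange(-.075,.06,.015):
        s=T[m&(T[...,1]>=y0)&(T[...,1]<y0+.015)]
        if len(s)>20: print('y',round(y0+.0075,4),'n',len(s),'x 2/98',np.percentile(s[:,0],[2,98]).round(4),'ztop p3',np.percentile(s[:,2],3).round(4))
    s=T[m];print('y ext',np.percentile(s[:,1],[.5,99.5]))
    h=cv2.cvtColor(im,cv2.COLOR_RGB2HSV);mo=m&(h[...,0]<18)&(h[...,1]>150);s=T[mo];print('orange y ext',np.percentile(s[:,1],[1,99]),'mean',s.mean(0))
    return T,m
E
python3 -c "
from tube import *
plan(.536,.278,.2,83.3); tube('w5')"
```

```text
t 4.8167 tcp [0.5344 0.2773 0.2114] yaw 83.31 F [-0.32 -0.32 -1.29] op 0.359
tx 0.0009 ty 0.0016 tz 0.0114 turn 0.01  rows>=1
y -0.0525 n 1935 x 2/98 [-0.0161  0.0141] ztop p3 -0.0244
y -0.0375 n 2336 x 2/98 [-0.0163  0.0141] ztop p3 -0.0244
y -0.0225 n 2181 x 2/98 [-0.0164  0.0142] ztop p3 -0.0242
y -0.0075 n 1943 x 2/98 [-0.0155  0.0142] ztop p3 -0.024
y 0.0075 n 1743 x 2/98 [-0.0155  0.0142] ztop p3 -0.0243
y 0.0225 n 1587 x 2/98 [-0.0162  0.0146] ztop p3 -0.0242
y 0.0375 n 798 x 2/98 [-0.0163  0.0144] ztop p3 -0.0237
y ext [-0.05295875  0.0382961 ]
orange y ext [-0.05296548 -0.01995219] mean [-0.00098215 -0.04243985 -0.01998442]
```

View pics/w5_m.png

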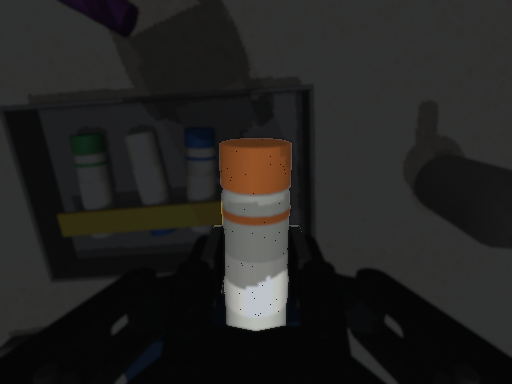

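```bash
python3 -c "
from tube import *
plan(.581,-.283,.2114,84)"
```

```text
t 4.8667 tcp [0.5336 0.2771 0.2101] yaw 83.31 F [-0.57  0.87  0.25] op 0.359
tx -0.5508 ty 0.1123 tz -0.0009 turn -0.69  rows>=14
```

Emit:
move_arm:
  increments:
    - {"tx": -0.015,"ty": 0.003,"tz": 0.0,"turn": -0.1}
    - {"tx": -0.045,"ty": 0.009,"tz": 0.0,"turn": -0.1}
    - {"tx": -0.08,"ty": 0.016,"tz": 0.0,"turn": -0.1}
    - {"tx": -0.118,"ty": 0.024,"tz": 0.0,"turn": -0.2}
    - {"tx": -0.156,"ty": 0.032,"tz": 0.0,"turn": -0.2}
    - {"tx": -0.194,"ty": 0.04,"tz": 0.0,"turn": -0.3}
    - {"tx": -0.232,"ty": 0.047,"tz": 0.0,"turn": -0.3}
    - {"tx": -0.27,"ty": 0.055,"tz": 0.0,"turn": -0.4}
    - {"tx": -0.308,"ty": 0.063,"tz": 0.0,"turn": -0.4}
    - {"tx": -0.346,"ty": 0.071,"tz": 0.0,"turn": -0.5}
    - {"tx": -0.384,"ty": 0.078,"tz": 0.0,"turn": -0.5}
    - {"tx": -0.422,"ty": 0.086,"tz": 0.0,"turn": -0.6}
    - {"tx": -0.46,"ty": 0.094,"tz": 0.0,"turn": -0.6}
    - {"tx": -0.498,"ty": 0.102,"tz": 0.0,"turn": -0.7}
    - {"tx": -0.53,"ty": 0.108,"tz": 0.0,"turn": -0.7}
    - {"tx": -0.545,"ty": 0.111,"tz": 0.0,"turn": -0.7}
    - {"tx": -0.551,"ty": 0.112,"tz": 0.0,"turn": -0.7}
    - {"tx": -0.551,"ty": 0.112,"tz": 0.0,"turn": -0.7}
    - {"tx": -0.551,"ty": 0.112,"tz": 0.0,"turn": -0.7}

```text
time_s: 6.45
eef_pos: [0.5812, -0.2813, 0.2107]
eef_rot: [-0.002, 0.743, 0.669, -0.0]
wrist_force: [1.0, -0.2, 0.2]
opening: 0.361
```

```bash
python3 -c "
from tube import *
plan(.581,-.283,.21,84); tube('w6'); shot('top','t6')"
```

```text
t 6.45 tcp [ 0.5812 -0.2813  0.2107] yaw 84.03 F [ 1.01 -0.23  0.2 ] op 0.361
tx -0.0017 ty -0.0000 tz 0.0007 turn 0.03  rows>=1
y -0.0525 n 1916 x 2/98 [-0.0162  0.0141] ztop p3 -0.0244
y -0.0375 n 2343 x 2/98 [-0.0163  0.0141] ztop p3 -0.0244
y -0.0225 n 2163 x 2/98 [-0.0163  0.0142] ztop p3 -0.0242
y -0.0075 n 1931 x 2/98 [-0.0155  0.0138] ztop p3 -0.024
y 0.0075 n 1781 x 2/98 [-0.0157  0.0146] ztop p3 -0.0245
y 0.0225 n 1599 x 2/98 [-0.0162  0.0146] ztop p3 -0.0242
y 0.0375 n 795 x 2/98 [-0.0165  0.0145] ztop p3 -0.0235
y ext [-0.05297448  0.03848977]
orange y ext [-0.05299671 -0.01993568] mean [-0.00090743 -0.04252679 -0.01978422]
```

View pics/w6.png

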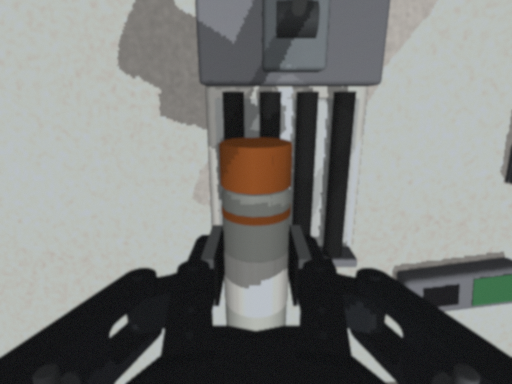

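```bash
python3 - <<'E'
from h import *
im,d,W=load('w6')
# roller edges: scan rows 95..130, dark segments
g=im.max(-1).astype(int)
pts={}
for r in range(96,136,3):
    cols=np.where((g[r]<55)&(np.arange(512)>210)&(np.arange(512)<370))[0]
    seg=np.split(cols,np.where(np.diff(cols)>1)[0]+1)
    seg=[s for s in seg if len(s)>10]
    print(r,[(s[0],s[-1],tuple((W[r,(s[0]+s[-1])//2]*1000).round(1))) for s in seg])
m=(W[...,2]>.078)&(W[...,2]<.088)&(d>0.1)
m[90:]=False
P=W[m];print('deck z',np.median(P[:,2]),len(P))
# near wall front edge (towards rollers): per column last row of deck
E=[]
for c in list(range(205,262,4))+list(range(332,382,4)):
    rr=np.where(m[:,c])[0]
    if len(rr): E.append(W[rr.max(),c])
E=np.array(E);print('edge',np.median(E[:,2]),np.polyfit(E[:,1],E[:,0],1),E[[0,-1]].round(4))
L=[];Rr=[]
for r in range(20,78,4):
    cc=np.where(m[r])[0]; L.append(W[r,cc.min()]);Rr.append(W[r,cc.max()])
L=np.array(L);Rr=np.array(Rr)
for S in(L,Rr): 
    f=np.polyfit(S[:,0],S[:,1],1);print('side slope',np.degrees(np.arctan(f[0])),'y at x=.5',np.polyval(f,.5))
E
```

```text
96 [(np.int64(224), np.int64(242), (np.float64(505.5), np.float64(-294.0), np.float64(79.6))), (np.int64(260), np.int64(279), (np.float64(508.8), np.float64(-262.3), np.float64(79.0))), (np.int64(297), np.int64(316), (np.float64(512.2), np.float64(-229.6), np.float64(78.1))), (np.int64(334), np.int64(354), (np.float64(515.7), np.float64(-195.6), np.float64(76.6)))]
99 [(np.int64(224), np.int64(242), (np.float64(508.0), np.float64(-294.2), np.float64(80.6))), (np.int64(260), np.int64(279), (np.float64(511.3), np.float64(-262.6), np.float64(80.0))), (np.int64(297), np.int64(316), (np.float64(514.7), np.float64(-230.0), np.float64(79.6))), (np.int64(334), np.int64(353), (np.float64(518.1), np.float64(-197.3), np.float64(79.3)))]
102 [(np.int64(224), np.int64(243), (np.float64(510.5), np.float64(-294.6), np.float64(79.3))), (np.int64(260), np.int64(279), (np.float64(513.9), np.float64(-262.7), np.float64(77.7))), (np.int64(297), np.int64(316), (np.float64(517.2), np.float64(-230.1), np.float64(79.4))), (np.int64(333), np.int64(353), (np.float64(520.7), np.float64(-197.3), np.float64(79.1
[... 3620 characters left out ...]
np.int64(350), (np.float64(546.8), np.float64(-200.7), np.float64(79.4)))]
135 [(np.int64(224), np.int64(243), (np.float64(539.4), np.float64(-298.3), np.float64(78.9))), (np.int64(260), np.int64(278), (np.float64(542.8), np.float64(-265.5), np.float64(79.0))), (np.int64(296), np.int64(314), (np.float64(546.2), np.float64(-232.7), np.float64(79.5))), (np.int64(331), np.int64(350), (np.float64(549.7), np.float64(-200.4), np.float64(78.1)))]
deck z 0.08134359233661342 11243
edge 0.07905877175615897 [0.1005931  0.52550206] [[ 0.493  -0.317   0.08  ]
 [ 0.5071 -0.165   0.0797]]
side slope -6.10121794393825 y at x=.5 -0.32249985437430984
side slope -5.738819304560712 y at x=.5 -0.1641638621189238
```

The rollers in the wrist view are at columns 234, 270, 306 and 343, row 100, so the tube is over the right groove. Top and wrist estimates of the mixer origin agree to about 1 mm: (0.591, -0.2525), yaw -5.9°. That gives the lane at (0.5875, -0.2864). Descending.

```bash
python3 -c "
from tube import *
plan(.5809,-.2847,.098,84.1)"
```

```text
t 6.55 tcp [ 0.5817 -0.2808  0.2117] yaw 84.11 F [-0.45 -0.16 -1.03] op 0.358
tx -0.0041 ty -0.0003 tz 0.1137 turn 0.01  rows>=3
```

Emit:
move_arm:
  increments:
    - {"tx": -0.003,"ty": 0.0,"tz": 0.02,"turn": 0.0}
    - {"tx": -0.003,"ty": 0.0,"tz": 0.05,"turn": 0.0}
    - {"tx": -0.003,"ty": 0.0,"tz": 0.08,"turn": 0.0}
    - {"tx": -0.003,"ty": 0.0,"tz": 0.1,"turn": 0.0}
    - {"tx": -0.003,"ty": 0.0,"tz": 0.109,"turn": 0.0}
    - {"tx": -0.003,"ty": 0.0,"tz": 0.112,"turn": 0.0}
    - {"tx": -0.003,"ty": 0.0,"tz": 0.112,"turn": 0.0}
    - {"tx": -0.003,"ty": 0.0,"tz": 0.112,"turn": 0.0}

```text
time_s: 7.22
eef_pos: [0.5825, -0.286, 0.1021]
eef_rot: [0.001, 0.743, 0.669, 0.0]
wrist_force: [-0.2, -0.3, -0.8]
opening: 0.36
```

```bash
python3 - <<'E'
from tube import *
plan(.5809,-.2847,.0823,84.1)
shot('wrist','w7')
plan(.5809,-.2847,.0823,84.1)
im,d,W=load('w7');g=im.max(-1)
for r in range(90,136,6):
    cols=np.where((g[r]<55)&(np.arange(512)>170)&(np.arange(512)<420))[0]
    seg=[s for s in np.split(cols,np.where(np.diff(cols)>1)[0]+1) if len(s)>8]
    print(r,[(int(s[0]),int(s[-1]),(W[r,(s[0]+s[-1])//2]*1000).round(1).tolist()) for s in seg])
E
```

```text
t 7.2167 tcp [ 0.5825 -0.286   0.1021] yaw 84.05 F [-0.15 -0.28 -0.75] op 0.36
tx 0.0011 ty -0.0018 tz 0.0198 turn -0.05  rows>=1
t 7.2667 tcp [ 0.5827 -0.2863  0.1024] yaw 84.04 F [ 0.75 -0.17 -0.8 ] op 0.359
tx 0.0014 ty -0.0020 tz 0.0201 turn -0.06  rows>=1
90 [(211, 243, [505.3, -293.9, 79.7]), (272, 303, [508.6, -262.5, 80.2]), (332, 365, [511.9, -230.7, 80.6]), (391, 419, [515.1, -199.0, 76.4])]
96 [(211, 243, [508.3, -294.4, 78.6]), (271, 303, [511.6, -262.8, 80.5]), (331, 364, [514.9, -230.7, 78.4]), (390, 419, [518.1, -199.8, 77.3])]
102 [(212, 243, [511.4, -294.8, 79.2]), (271, 303, [514.7, -262.9, 79.8]), (331, 364, [518.0, -230.8, 78.9]), (390, 419, [521.2, -200.0, 78.0])]
108 [(212, 243, [514.4, -295.1, 80.2]), (272, 302, [517.8, -263.1, 79.5]), (330, 363, [521.1, -231.5, 79.0]), (389, 419, [524.4, -199.6, 77.4])]
114 [(212, 244, [517.6, -295.0, 80.0]), (271, 302, [520.8, -263.9, 79.5]), (330, 362, [524.1, -231.7, 79.8]), (388, 419, [527.5, -200.5, 78.2])]
120 [(212, 244, [520.8, -295.5, 78.8]), (271, 302, [524.1, -264.0, 78.6]), (329, 362, [527.3, -232.3, 79.5]), (387, 419, [530.7, -200.2, 77.9])]
126 [(213, 244, [523.9, -295.9, 79.5]), (271, 301, [527.3, -264.3, 78.5]), (329, 361, [530.6, -232.1, 78.9]), (387, 419, [533.9, -200.4, 78.7])]
132 [(213, 244, [527.2, -296.3, 79.3]), (271, 301, [530.4, -264.6, 79.5]), (329, 360, [533.8, -232.6, 78.6]), (386, 419, [537.3, -200.3, 77.5])]
```

View pics/w7.png

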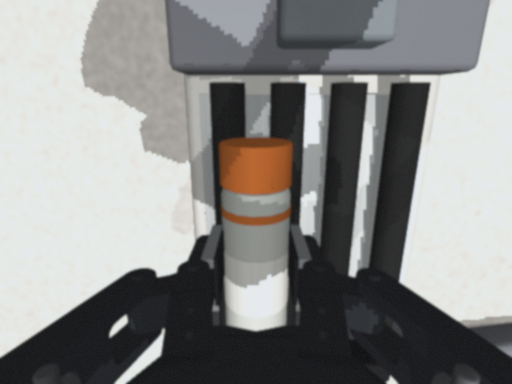

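Emit:
move_arm:
  increments:
    - {"tx": 0.001,"ty": -0.002,"tz": 0.006,"turn": 0.0}
    - {"tx": 0.001,"ty": -0.002,"tz": 0.011,"turn": 0.0}
    - {"tx": 0.001,"ty": -0.002,"tz": 0.014,"turn": 0.0}
    - {"tx": 0.001,"ty": -0.002,"tz": 0.016,"turn": 0.0}
    - {"tx": 0.001,"ty": -0.002,"tz": 0.016,"turn": 0.0}
    - {"tx": 0.001,"ty": -0.002,"tz": 0.016,"turn": 0.0}

```text
time_s: 7.77
eef_pos: [0.5794, -0.2847, 0.0841]
eef_rot: [-0.0, 0.743, 0.669, -0.0]
wrist_force: [0.0, -0.7, -0.9]
opening: 0.359
```

```bash
python3 -c "
from tube import *
plan(.5809,-.2847,.0823,84.1)"
```

```text
t 7.7667 tcp [ 0.5794 -0.2847  0.0841] yaw 84.0 F [ 0.01 -0.65 -0.91] op 0.359
tx 0.0001 ty 0.0015 tz 0.0018 turn -0.10  rows>=1
```

Emit:
move_arm:
  increments:
    - {"tx": 0.0,"ty": 0.001,"tz": 0.0005,"turn": 0.0}
    - {"tx": 0.0,"ty": 0.001,"tz": 0.001,"turn": 0.0}
    - {"tx": 0.0,"ty": 0.001,"tz": 0.001,"turn": 0.0}
    - {"tx": 0.0,"ty": 0.001,"tz": 0.001,"turn": 0.0}

```text
time_s: 8.1
eef_pos: [0.5806, -0.2848, 0.0833]
eef_rot: [0.0, 0.743, 0.669, 0.0]
wrist_force: [-0.1, -0.1, -0.9]
opening: 0.362
```

```bash
python3 -c "
from tube import *
plan(.5809,-.2847,.0823,84.1);shot('side','s8');shot('wrist','w8');plan(.5809,-.2847,.0823,84.1)
im=load('s8')[0]
cv2.imwrite('pics/s8c.png',cv2.resize(im[220:380,210:390],None,fx=3.7,fy=3.7,interpolation=cv2.INTER_CUBIC)[:,:,::-1])"
```

```text
t 8.1 tcp [ 0.5806 -0.2848  0.0833] yaw 84.01 F [-0.05 -0.07 -0.92] op 0.362
tx 0.0001 ty 0.0003 tz 0.0010 turn -0.09  rows>=1
t 8.2 tcp [ 0.5805 -0.2848  0.0834] yaw 84.01 F [ 0.68  0.34 -0.84] op 0.361
tx 0.0001 ty 0.0003 tz 0.0011 turn -0.09  rows>=1
```

View pics/s8c.png

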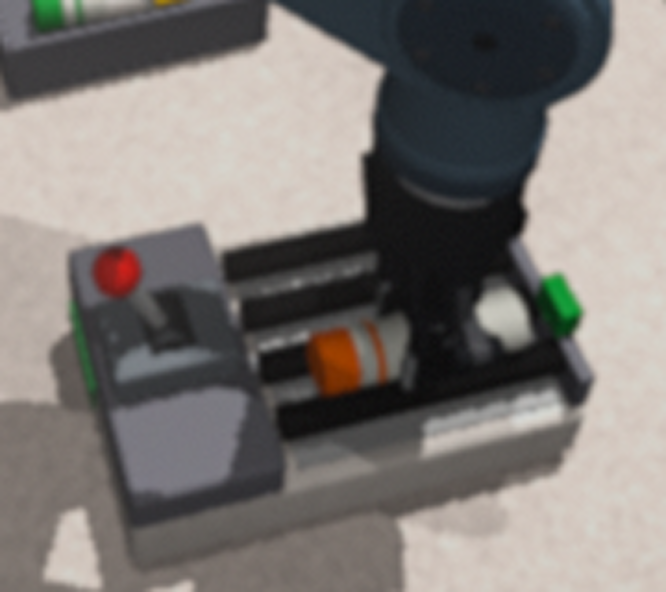

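The tube is in the groove in line with the green clip, but there is no contact force yet (Fz is still -0.9 N). I'll lower in small steps.

Emit:
move_arm:
  increments:
    - {"tx": 0.0,"ty": 0.0,"tz": 0.0005,"turn": 0.0}
    - {"tx": 0.0,"ty": 0.0,"tz": 0.001,"turn": 0.0}
    - {"tx": 0.0,"ty": 0.0,"tz": 0.001,"turn": 0.0}
    - {"tx": 0.0,"ty": 0.0,"tz": 0.001,"turn": 0.0}

```text
time_s: 8.53
eef_pos: [0.5807, -0.2849, 0.0829]
eef_rot: [0.0, 0.743, 0.669, 0.0]
wrist_force: [-2.1, 1.2, 3.1]
opening: 0.362
```

Contact: Fz rose by about 4 N. Releasing partially, just enough to clear the tube.

Emit:
move_arm:
  increments:
    - {"tx": 0.0,"ty": 0.0,"tz": 0.0,"turn": 0.0}
    - {"tx": 0.0,"ty": 0.0,"tz": 0.0,"turn": 0.0}
    - {"tx": 0.0,"ty": 0.0,"tz": 0.0,"turn": 0.0}
    - {"tx": 0.0,"ty": 0.0,"tz": 0.0,"turn": 0.0}
    - {"tx": 0.0,"ty": 0.0,"tz": 0.0,"turn": 0.0}
    - {"tx": 0.0,"ty": 0.0,"tz": 0.0,"turn": 0.0}
  gripper: 0.6

```text
time_s: 9.03
eef_pos: [0.5805, -0.2847, 0.0821]
eef_rot: [-0.0, 0.743, 0.669, -0.0]
wrist_force: [0.1, 0.3, 0.0]
opening: 0.596
```

```bash
python3 -c "
from tube import *
plan(.5809,-.2847,.22,84.1);tube('w9')"
```

```text
t 9.0333 tcp [ 0.5805 -0.2847  0.0821] yaw 84.01 F [0.05 0.27 0.  ] op 0.596
tx 0.0001 ty 0.0004 tz -0.1379 turn -0.09  rows>=4
y -0.0675 n 55 x 2/98 [-0.0082  0.0063] ztop p3 0.0097
y -0.0525 n 1989 x 2/98 [-0.0162  0.0143] ztop p3 -0.025
y -0.0375 n 2364 x 2/98 [-0.0164  0.0145] ztop p3 -0.025
y -0.0225 n 2225 x 2/98 [-0.0163  0.0145] ztop p3 -0.0249
y -0.0075 n 1991 x 2/98 [-0.0164  0.0143] ztop p3 -0.0247
y 0.0075 n 1840 x 2/98 [-0.0164  0.0149] ztop p3 -0.025
y 0.0225 n 1653 x 2/98 [-0.0163  0.0156] ztop p3 -0.025
y 0.0375 n 783 x 2/98 [-0.0191  0.0175] ztop p3 -0.0245
y ext [-0.09971624  0.03854475]
orange y ext [-0.05283675 -0.01974492] mean [-0.00101409 -0.0423447  -0.0199375 ]
```

View pics/w9.png

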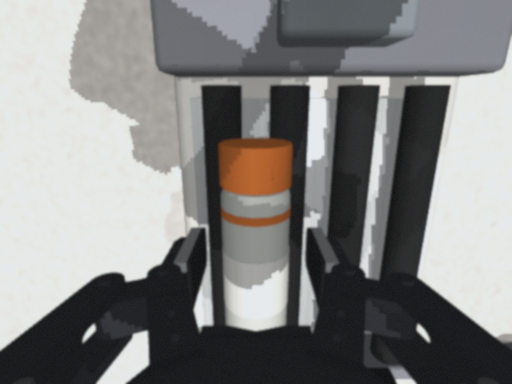

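The jaws are open (206 and 308 at row 260) and the tube rests at 219–292 with its axis about 90 mm up. Rising straight up.

Emit:
move_arm:
  increments:
    - {"tx": 0.0,"ty": 0.0,"tz": -0.01,"turn": 0.0}
    - {"tx": 0.0,"ty": 0.0,"tz": -0.025,"turn": 0.0}
    - {"tx": 0.0,"ty": 0.0,"tz": -0.05,"turn": 0.0}
    - {"tx": 0.0,"ty": 0.0,"tz": -0.08,"turn": 0.0}
    - {"tx": 0.0,"ty": 0.0,"tz": -0.11,"turn": 0.0}
    - {"tx": 0.0,"ty": 0.0,"tz": -0.14,"turn": 0.0}
    - {"tx": 0.0,"ty": 0.0,"tz": -0.16,"turn": 0.0}
    - {"tx": 0.0,"ty": 0.0,"tz": -0.16,"turn": 0.0}
    - {"tx": 0.0,"ty": 0.0,"tz": -0.16,"turn": 0.0}

```text
time_s: 9.83
eef_pos: [0.5813, -0.2853, 0.2449]
eef_rot: [0.002, 0.743, 0.669, 0.0]
wrist_force: [0.4, -0.2, 0.3]
opening: 0.599
```

```bash
python3 - <<'E'
from h import *
plan(.385,-.23,.25,84.1)
im,d,K,o,M=shot('wrist','w10');W=world(d,K,o,M)
m=(W[...,2]>.094)&(W[...,2]<.115)&(W[...,1]<-.25)&(W[...,1]>-.32)&(W[...,0]>.5)&(W[...,0]<.66)&(d>.15)
P=W[m];c=P.mean(0);vt=np.linalg.svd((P-c)[:,:2],full_matrices=False)[2][0];t=(P-c)[:,:2]@vt
print('tube',len(P),c[:2]+vt*(t.min()+t.max())/2,vt,t.max()-t.min(),np.sort(P[:,2])[-40:].mean())
h=cv2.cvtColor(im,cv2.COLOR_RGB2HSV)
s=(h[...,0]<5)&(h[...,1]>150)&(d>0)&(W[...,2]>.14);Q=W[s];print('ball',len(Q),Q.min(0) if len(Q) else '',Q.max(0) if len(Q) else '')
im,d,K,o,M=shot('side','s10');W=world(d,K,o,M);h=cv2.cvtColor(im,cv2.COLOR_RGB2HSV)
s=(h[...,0]<6)&(h[...,1]>120)&(d>0)&(W[...,2]>.14)&(W[...,2]<.2)&(W[...,1]<-.15)&(W[...,0]<.5);Q=W[s];A=np.c_[2*Q,np.ones(len(Q))];x=np.linalg.lstsq(A,(Q**2).sum(1),rcond=None)[0];print('ball',len(Q),Q.mean(0),'sphere',x[:3],np.sqrt(x[3]+x[:3]@x[:3]))
E
```

```text
t 9.8333 tcp [ 0.5813 -0.2853  0.2449] yaw 84.01 F [ 0.37 -0.24  0.3 ] op 0.599
tx 0.0345 ty -0.2010 tz -0.0059 turn -0.09  rows>=5
tube 3602 [ 0.58753102 -0.28647737] [ 0.99481563 -0.10169495] 0.1193490818290105 0.10794163855394893
ball 0  
ball 120 [ 0.42588914 -0.24093744  0.17597443] sphere [ 0.42698095 -0.23684388  0.17055997] 0.010896817373644912
```

View pics/w10.png

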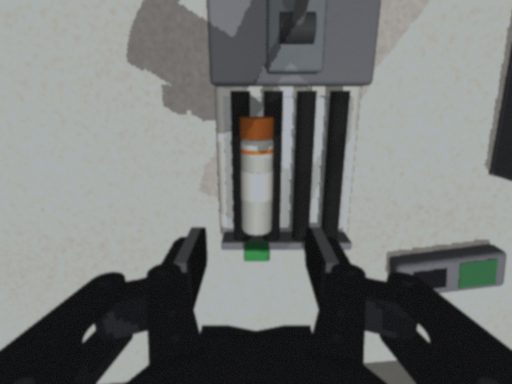

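View pics/s10.png

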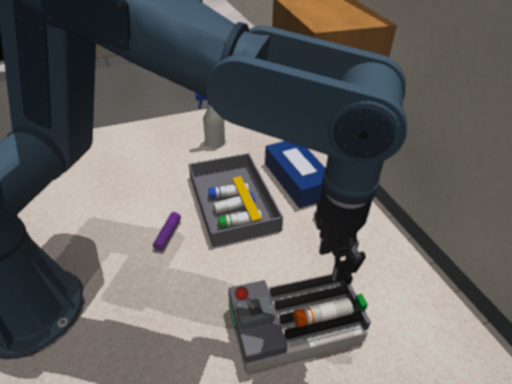

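The tube lies at (0.5875, -0.2865), which is the lane, 119 mm long along the groove. In the wrist view it spans rows 117–235, and the end walls are at rows 85 and 238. It lines up with the green clip at (257,252). The crate still holds the three other tubes and the bar. Now the lever: I'll shut the jaws, move back behind the ball at height, then descend.

```bash
python3 -c "
from h import *
plan(.378,-.231,.245,84.1)"
```

```text
t 9.9333 tcp [ 0.58   -0.2844  0.2415] yaw 84.01 F [ 0.49 -1.12  0.86] op 0.604
tx 0.0320 ty -0.2064 tz -0.0032 turn -0.09  rows>=6
```

Emit:
move_arm:
  increments:
    - {"tx": 0.002,"ty": -0.015,"tz": 0.0,"turn": 0.0}
    - {"tx": 0.007,"ty": -0.045,"tz": 0.0,"turn": 0.0}
    - {"tx": 0.012,"ty": -0.08,"tz": 0.0,"turn": 0.0}
    - {"tx": 0.018,"ty": -0.115,"tz": 0.0,"turn": 0.0}
    - {"tx": 0.023,"ty": -0.15,"tz": 0.0,"turn": 0.0}
    - {"tx": 0.028,"ty": -0.185,"tz": 0.0,"turn": 0.0}
    - {"tx": 0.032,"ty": -0.206,"tz": 0.0,"turn": 0.0}
    - {"tx": 0.032,"ty": -0.206,"tz": 0.0,"turn": 0.0}
    - {"tx": 0.032,"ty": -0.206,"tz": 0.0,"turn": 0.0}
    - {"tx": 0.032,"ty": -0.206,"tz": 0.0,"turn": 0.0}
  gripper: 0.0

```text
time_s: 10.77
eef_pos: [0.3792, -0.2315, 0.2418]
eef_rot: [-0.0, 0.743, 0.669, 0.0]
wrist_force: [0.8, -0.9, 0.0]
opening: 0.001
```

```bash
python3 - <<'E'
from h import *
plan(.378,-.231,.157,84.1)
im,d,K,o,M=shot('top','t11');W=world(d,K,o,M)
h=cv2.cvtColor(im,cv2.COLOR_RGB2HSV)
s=(h[...,0]<6)&(h[...,1]>120)&(d>0)&(W[...,2]>.14)&(W[...,2]<.2)&(W[...,1]<-.15)&(W[...,0]<.5);Q=W[s];print(len(Q),Q.mean(0) if len(Q) else '')
im,d,K,o,M=shot('side','s11')
cv2.imwrite('pics/s11c.png',cv2.resize(im[180:380,180:390],None,fx=3,fy=3,interpolation=cv2.INTER_CUBIC)[:,:,::-1])
E
```

```text
t 10.7667 tcp [ 0.3792 -0.2315  0.2418] yaw 83.99 F [ 0.78 -0.93  0.04] op 0.001
tx 0.0004 ty -0.0012 tz 0.0848 turn -0.11  rows>=3
51 [ 0.42815608 -0.2332393   0.17863079]
```

View pics/s11c.png

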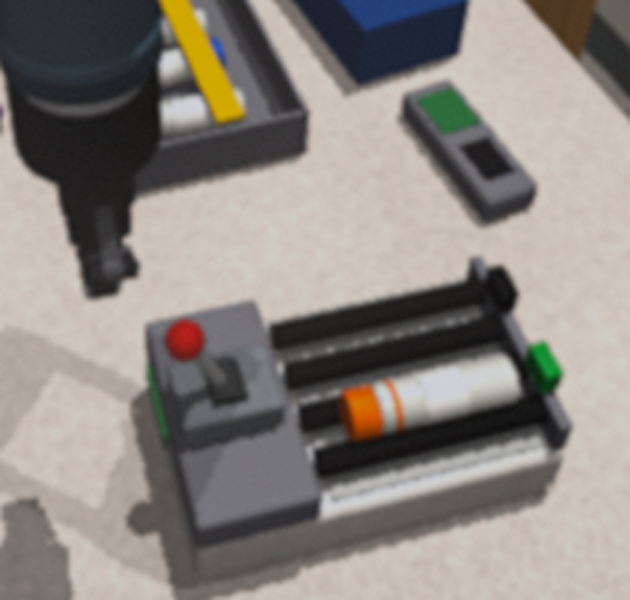

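The shut jaws are behind the ball at (185,340) in the crop, and the tube is undisturbed. Descending, then pushing along tool y.

Emit:
move_arm:
  increments:
    - {"tx": 0.0,"ty": -0.001,"tz": 0.025,"turn": 0.0}
    - {"tx": 0.0,"ty": -0.001,"tz": 0.055,"turn": 0.0}
    - {"tx": 0.0,"ty": -0.001,"tz": 0.078,"turn": 0.0}
    - {"tx": 0.0,"ty": -0.001,"tz": 0.084,"turn": 0.0}
    - {"tx": 0.0,"ty": -0.001,"tz": 0.084,"turn": 0.0}
    - {"tx": 0.0,"ty": -0.001,"tz": 0.084,"turn": 0.0}

```text
time_s: 11.37
eef_pos: [0.3786, -0.2317, 0.1588]
eef_rot: [-0.0, 0.743, 0.669, 0.0]
wrist_force: [-0.5, -0.4, -0.1]
opening: 0.001
```

```bash
python3 - <<'E'
from h import *
# final finger centre at mixer x=-124
y=np.radians(-5.9);c,s=np.cos(y),np.sin(y)
for X in(-185,-135,-124): plan(.591+c*X,-.2525+s*X,.157,84.1)
E
```

```text
t 11.3667 tcp [ 0.3786 -0.2317  0.1588] yaw 84.03 F [-0.47 -0.36 -0.12] op 0.001
tx -0.2113 ty -184.7864 tz 0.0233 turn -0.07  rows>=4432
t 11.3667 tcp [ 0.3786 -0.2317  0.1588] yaw 84.03 F [-0.47 -0.36 -0.12] op 0.001
tx -0.1538 ty -134.7865 tz 0.0175 turn -0.07  rows>=3233
t 11.3667 tcp [ 0.3786 -0.2317  0.1588] yaw 84.03 F [-0.47 -0.36 -0.12] op 0.001
tx -0.1412 ty -123.7865 tz 0.0162 turn -0.07  rows>=2969
```

Emit:
move_arm:
  increments:
    - {"tx": 0.0,"ty": 0.012,"tz": 0.0,"turn": 0.0}
    - {"tx": 0.0,"ty": 0.02,"tz": 0.0,"turn": 0.0}
    - {"tx": 0.0,"ty": 0.027,"tz": 0.0,"turn": 0.0}
    - {"tx": 0.0,"ty": 0.034,"tz": 0.0,"turn": 0.0}
    - {"tx": 0.0,"ty": 0.041,"tz": 0.0,"turn": 0.0}
    - {"tx": 0.0,"ty": 0.048,"tz": 0.0,"turn": 0.0}
    - {"tx": 0.0,"ty": 0.055,"tz": 0.0,"turn": 0.0}
    - {"tx": 0.0,"ty": 0.062,"tz": 0.0,"turn": 0.0}
    - {"tx": 0.0,"ty": 0.069,"tz": 0.0,"turn": 0.0}
    - {"tx": 0.0,"ty": 0.075,"tz": 0.0,"turn": 0.0}
    - {"tx": 0.0,"ty": 0.079,"tz": 0.0,"turn": 0.0}
    - {"tx": 0.0,"ty": 0.079,"tz": 0.0,"turn": 0.0}
    - {"tx": 0.0,"ty": 0.079,"tz": 0.0,"turn": 0.0}

```text
time_s: 12.45
eef_pos: [0.4568, -0.2395, 0.1582]
eef_rot: [-0.0, 0.743, 0.669, 0.0]
wrist_force: [0.3, -0.8, -0.5]
opening: -0.004
```

```bash
cat > lev.py <<'E'
from h import *
import sys
f=sys.argv[1]
o=get_obs();y=np.radians(-5.9);ex=np.array([np.cos(y),np.sin(y)]);ey=np.array([-ex[1],ex[0]]);O=np.array([.591,-.2525])
def mx(p): return (p[...,:2]-O)@np.c_[ex,ey]
print('t',o['time_s'],'tcp mixer',mx(o['eef_pos']).round(4),o['eef_pos'][2].round(4),'F',o['wrist_force'].round(2))
for n in('top','side'):
    im,d,K,oo,M=shot(n,f+n);W=world(d,K,oo,M);h=cv2.cvtColor(im,cv2.COLOR_RGB2HSV)
    s=((h[...,0]<5)|(h[...,0]>174))&(h[...,1]>130)&(d>0)&(W[...,2]>.14)&(W[...,2]<.2)&(W[...,1]<-.15)&(W[...,0]<.56);Q=W[s]
    if len(Q): print(n,len(Q),'ball surf mixer',mx(Q.mean(0)).round(4),'xrange',mx(Q)[:,0].min().round(4),mx(Q)[:,0].max().round(4),'z',Q[:,2].mean().round(4),Q[:,2].max().round(4))
    if n=='side': cv2.imwrite('pics/%sc.png'%f,cv2.resize(im[180:380,180:390],None,fx=3,fy=3,interpolation=cv2.INTER_CUBIC)[:,:,::-1])
E
python3 lev.py L1
```

```text
t 12.45 tcp mixer [-0.1349 -0.0009] 0.1582 F [ 0.26 -0.75 -0.47]
top 34 ball surf mixer [-0.1095  0.0038] xrange -0.1172 -0.1017 z 0.1801 0.1848
side 29 ball surf mixer [-0.106  -0.0023] xrange -0.1129 -0.1005 z 0.1785 0.1831
```

View pics/L1c.png

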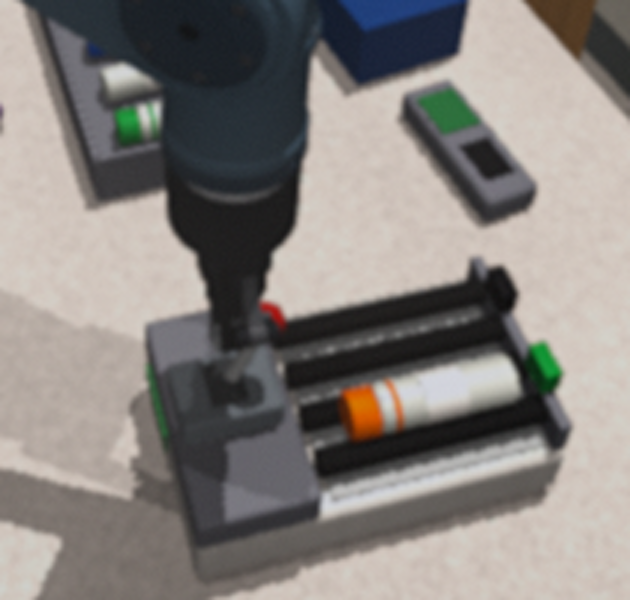

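The lever is past vertical, with the ball at about mixer x = -0.11. I'll push the last stretch in small steps until the stop shows in the force.

Emit:
move_arm:
  increments:
    - {"tx": 0.0,"ty": 0.003,"tz": 0.0,"turn": 0.0}
    - {"tx": 0.0,"ty": 0.006,"tz": 0.0,"turn": 0.0}
    - {"tx": 0.0,"ty": 0.008,"tz": 0.0,"turn": 0.0}
    - {"tx": 0.0,"ty": 0.009,"tz": 0.0,"turn": 0.0}
    - {"tx": 0.0,"ty": 0.009,"tz": 0.0,"turn": 0.0}
    - {"tx": 0.0,"ty": 0.009,"tz": 0.0,"turn": 0.0}

```text
time_s: 13.05
eef_pos: [0.4656, -0.2405, 0.1583]
eef_rot: [0.0, 0.743, 0.669, 0.0]
wrist_force: [-0.1, 0.1, -0.2]
opening: -0.002
```

```bash
python3 lev.py L2
```

```text
t 13.05 tcp mixer [-0.1259 -0.001 ] 0.1583 F [-0.14  0.11 -0.2 ]
top 35 ball surf mixer [-0.1008  0.004 ] xrange -0.1086 -0.0928 z 0.1758 0.1797
side 7 ball surf mixer [-0.0958 -0.0041] xrange -0.1021 -0.0922 z 0.1724 0.1789
```

Emit:
move_arm:
  increments:
    - {"tx": 0.0,"ty": 0.001,"tz": 0.0,"turn": 0.0}
    - {"tx": 0.0,"ty": 0.002,"tz": 0.0,"turn": 0.0}
    - {"tx": 0.0,"ty": 0.003,"tz": 0.0,"turn": 0.0}
    - {"tx": 0.0,"ty": 0.003,"tz": 0.0,"turn": 0.0}

```text
time_s: 13.48
eef_pos: [0.4662, -0.2406, 0.1582]
eef_rot: [-0.002, 0.743, 0.669, -0.002]
wrist_force: [-11.8, 0.3, 6.4]
opening: -0.005
```

The force jumped to 12 N and the TCP stopped at mixer x ≈ -0.125, where full travel should put it. That is the stop. Backing off, then up.

Emit:
move_arm:
  increments:
    - {"tx": 0.0,"ty": -0.005,"tz": 0.0,"turn": 0.0}
    - {"tx": 0.0,"ty": -0.015,"tz": 0.0,"turn": 0.0}
    - {"tx": 0.0,"ty": -0.03,"tz": 0.0,"turn": 0.0}
    - {"tx": 0.0,"ty": -0.05,"tz": -0.01,"turn": 0.0}
    - {"tx": 0.0,"ty": -0.07,"tz": -0.03,"turn": 0.0}
    - {"tx": 0.0,"ty": -0.09,"tz": -0.06,"turn": 0.0}
    - {"tx": 0.0,"ty": -0.1,"tz": -0.09,"turn": 0.0}
    - {"tx": 0.0,"ty": -0.1,"tz": -0.1,"turn": 0.0}
    - {"tx": 0.0,"ty": -0.1,"tz": -0.1,"turn": 0.0}
    - {"tx": 0.0,"ty": -0.1,"tz": -0.1,"turn": 0.0}

```text
time_s: 14.32
eef_pos: [0.3693, -0.2306, 0.2583]
eef_rot: [0.001, 0.743, 0.669, 0.0]
wrist_force: [0.4, -0.6, -0.9]
opening: -0.003
```

```bash
python3 lev.py L3; python3 - <<'E'
from h import *
im,d,W=load('L3top')
m=(W[...,2]>.094)&(W[...,2]<.115)&(W[...,1]<-.26)&(W[...,1]>-.31)&(W[...,0]>.5)&(W[...,0]<.655)
P=W[m];c=P.mean(0);vt=np.linalg.svd((P-c)[:,:2],full_matrices=False)[2][0];t=(P-c)[:,:2]@vt
print('tube',len(P),c[:2]+vt*(t.min()+t.max())/2,vt,t.max()-t.min(),P[:,2].max())
im,d,W=load('L3side');Q=W[(cv2.cvtColor(im,cv2.COLOR_RGB2HSV)[...,1]>150)&(W[...,2]>.14)&(W[...,2]<.2)&(W[...,1]<-.15)&(W[...,0]<.56)&(im[...,0]>90)]
A=np.c_[2*Q,np.ones(len(Q))];x=np.linalg.lstsq(A,(Q**2).sum(1),rcond=None)[0];print('sphere',len(Q),x[:3],np.sqrt(x[3]+x[:3]@x[:3]))
print('expected ON ball',.591+.9947*-.1014,-.2525+.1028*.1014,.1654)
E
```

```text
t 14.3167 tcp mixer [-0.2228 -0.001 ] 0.2583 F [ 0.42 -0.58 -0.88]
top 48 ball surf mixer [-0.1031  0.0018] xrange -0.1139 -0.093 z 0.1752 0.1811
side 125 ball surf mixer [-0.1044 -0.0052] xrange -0.1152 -0.0922 z 0.1727 0.1798
tube 385 [ 0.58565297 -0.28290988] [-0.99478269  0.10201666] 0.11838944936424911 0.11207882265832869
sphere 115 [ 0.48802702 -0.24297711  0.16732739] 0.01106478580059542
expected ON ball 0.49013741999999993 -0.24207608 0.1654
```

View pics/L3side.png

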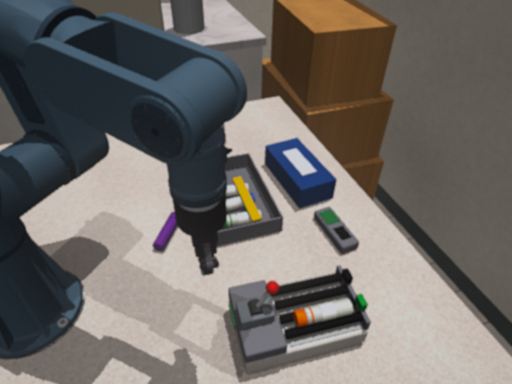

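View pics/L3top.png

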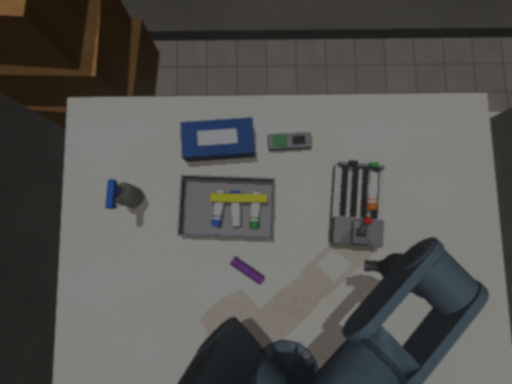

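The side view shows the red ball over at (272,287), towards the rollers. The tube is still in the green-clip groove at (325,312). The robot is clear, and the handset, glove box, sprayer and crate contents look unchanged. Ball travel was about 61 mm sideways with a 3 mm drop. That fits a start near 0.1 rad and an end at 1.0 rad, and the hard stop I felt agrees. Handing in.

```bash
python3 -c "
from h import *
a=load('top0');b=load('L3top')
D=np.abs(a[0].astype(int)-b[0]).max(-1)
for n,(u0,v0,u1,v1) in dict(sprayer=(100,172,147,215),glovebox=(178,115,258,163),tacho=(264,130,314,153),bar_tubes=(208,185,275,232)).items(): print(n,'mean px diff',D[v0:v1,u0:u1].mean().round(2))
print(workorder.hand_in())"
```

```text
sprayer mean px diff 5.59
glovebox mean px diff 5.31
tacho mean px diff 5.19
bar_tubes mean px diff 5.69
the job is handed in; nothing more can be done
None
```

The orange-capped tube is lying in the green-clip groove and the red lever is switched on. I handed the job in at about 14.4 s of the 50 s allowed; no verdict is reported.

**Tube:** I gripped it in the crate, laid it in the groove with about 4 N of contact, then opened the jaws and rose straight up. The wrist camera then put its centre at (0.5875, -0.2865), within 1 mm of the lane, with about 20–30 mm clear at each end wall. A later top-camera fit read about 4 mm off. I trust the wrist reading, because the top camera only resolves about 3.4 mm per pixel.

**Lever:** I pushed it with the jaws shut until it hit a hard stop at 12 N, where full travel should put it. The ball moved about 61 mm rather than the 67 mm I expected. It also ended about 3 mm lower, which fits a lever that started near 0.1 rad and finished at 1.0 rad. I inferred the on position from this and the stop rather than reading the angle directly.

**Everything else:** The arm ended clear of everything. Top views from before and after show no change at the spray bottle, handset, glove box, bar or other tubes beyond image noise.

One move call was refused with a validation error; nothing moved, and I sent it again.

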